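# Shut the key cabinet and slide its catch across

### The arm

A 6-joint arm with a two-finger parallel gripper is mounted at the origin on the work surface. World frame = base frame: x ahead of the robot, y to its left, z up, the work surface at z = 0. Lengths are in m, angles in rad, forces in N, time in s.
With the tool pointing down it reaches from about 0.25 to 0.775 m from the base axis. Payload 4 kg.
Tool frame: the origin (TCP) lies between the finger pads; the fingertips stand 8 mm ahead of it and the grasp point (between the pads) lies 11 mm behind it; z points along the fingers, y is the line along which they close (so a half turn about z gives the same grasp; the last joint's range is limited). The gripper opens to 94 mm and grips with 3 to 60 N. Pads are 16 mm wide; open, the fingers measure 119 mm over their backs; the gripper's body (75 mm by 177 mm) begins 78 mm behind the grasp point.
Start: joints at [-1.434, 0.087, 1.371, -0, 1.684, -0.103], TCP at [0.131, -0.534, 0.189] pointing down, gripper open.
Joint ranges: [-3.1, 3.1], [-0.76, 2.03], [0.27, 2.55], [-1.08, 4.22], [0.17, 2.65], [-2.57, 2.57]. Speed limits (rad/s): [2.79, 2.79, 3.14, 3.14, 3.14, 3.14].

### API

Orientations are given as [roll, pitch, yaw] about the fixed x, y, z axes, in that order (R = Rz(yaw) Ry(pitch) Rx(roll)).
In Python, from cell import robot gives the robot as it stands.
- The arm moves only by the tool drive_tool, never from a script. Its argument "rows" is a list of rows, each a list of 5 numbers: the shift along the tool's x, y, z each as a share of 0.03 m, from -1 to 1, then the turn about the tool's z as a share of 5 degrees, from -1 to 1, then the opening, from 0 (shut) to 1 (fully open). A call has 1 to 5 rows; each row shifts and turns the commanded pose from where the row before left it, along the tool's axes as they then stand; what a row does not reach is not made up. A row lasts 1/10 s, in which the tool goes at most 50 mm and 8.59 degrees, less where a joint would pass 70% of its speed; a pose out of reach is approached as far as the arm can. A call with a number of a shift or a turn outside -1 to 1 is refused whole. A call with a gripper value outside its range is refused whole. The fingers move at their own pace and stop on an object; the grip force is fixed at half the most. Time passes only in rows, so rows that do not move let the fingers close. It gives the time, the measured TCP pose, the force, the opening and the grip force at its end, in the units of the state.
- robot.sense(): the state, without advancing time (a new reading comes with each control period).
- robot.grab_frame(name): name is "side" or "top" or "wrist"; returns the picture (384x512x3 uint8, red, green, blue); there is no depth.
- robot.camera_params(name): a dict with "intrinsics" (3x3 intrinsics, pixels), "extrinsics" (4x4, takes a point from camera to world coordinates); the wrist camera has in their place "tool_from_camera" (4x4, takes a point from camera to tool coordinates, whose origin is the TCP and whose axes are the flange's). Camera axes: x right, y up, looking along -z (the intrinsics and any distortion apply to the point x, -y, -z); pixel columns grow to the right and rows downward; lengths in m; the calibration is good to about 2 mm. A picture is of the moment at which its call begins: read the wrist's pose just before it. camera_params takes no time and is no camera call.
- robot.close_job(): hands the job in; it is judged then, once.
The state is a dict: "time": time; "q": joint angles; "qd": joint speeds; "effort": joint torques, N m; "position": TCP position; "orientation": TCP orientation; "contact_force": force on the tool from outside, world axes, zero at the start; "torque": the same for the moment, N m; "grip_width": finger opening in m; "gripper_force": force on a finger pad.
Only numpy, scipy, OpenCV 4.12 (cv2) and the standard library are available. Lean on these libraries where they do the work, as an engineer would, in place of code of your own. Each camera call takes 0.05 s, during which the arm holds its last target. There are 200 camera calls.

### The job

Close up the key cabinet: push its door gently all the way shut from the outside, then push the steel catch on the cabinet's roof sideways as far as it goes, so that its tongue stands in front of the door. Only push, with the fingertips or the outside of the fingers: do not pinch or pull the door or the catch, do not slam the door, and leave the things standing around where they are.

Things in the scene. Friction and masses are not known exactly. Their poses are not given: they have to be found in the camera images.
- key_cabinet: Light wooden key cabinet fixed to the ledge, 100 deep (x) x 240 wide (y) x 220 high. Origin: centre of its underside. Own -x is the front, towards the robot; +y its left seen from the robot. Front plane at own x = -50; a fixed post fills the front's right end (own y -120 to -70), the door the rest (-68 to +118). Flat roof, upper face 220 above the ledge.
- door (a joint): Door angle, rad: 0 shut (outer face in the cabinet's front plane), growing as the free edge swings out to the robot, stop 1.75; starts at 0.7 to 1.25. Door 186 wide, 190 high, 12 thick, top edge 202 above the ledge. Stiff hinge (about 0.1 N m), stays where left, no spring. A knob stands 18 out of the outer face, 165 from the hinge, 87 above the ledge; the upper 90 of that face is plain.
- door_hinge (a point): Top end of the vertical hinge line, on the outer face of the door at its left (cabinet +y) edge, 202 above the ledge. Its frame turns with the door: own -x is the outward normal of the outer face, own -y runs along the door to the free edge.
- door_edge (a point): Top corner of the door's outer face at its free edge, 186 from the hinge, 202 above the ledge; frame as for the hinge. The door's other (inner) face must not be touched: it is pushed from outside only.
- catch (a joint): Travel of the steel catch in m: 0 is parked over the right-hand post, clear of the door; it slides along the cabinet's own +y to a stop at 0.050, where its tongue hangs in front of the door's top corner. Starts between 0 and 0.008; about 2.5 N moves it and it stays where left. Push its tab on the -y side; the leading (+y) side must not be touched.
- catch_tab (a point): Centre of the top edge of the catch's upright tab, 252 above the ledge, 26 behind the front plane. The tab is a steel plate 30 along the cabinet's x, 12 thick along its y (6 to -y, 6 to +y of this point), standing 228 to 252 above the ledge on a foot plate 30 wide in y. In front a tongue 30 wide, 4 thick hangs 4 to 8 ahead of the front plane, from 228 down to 194.
- vase: Empty blue glass vase, 160 high, 84 at the widest; origin at the centre of its foot, z up. Bystander, to one side of the cabinet.
- clips: Pair of grey plastic sandal clips joined by a bar, 80 x 66 x 36; origin at the centre of the underside. Bystander, on the cabinet's other side.
- shoehorn: Stainless steel shoehorn lying flat along its x, 257 long, 46 wide, 10 high; origin on the underside near its middle. Bystander, far right.
- insert_tray: Dark silicone tray for shoe inserts, 300 x 130 x 20, long along its x; origin under its centre. Bystander, far left.

How it is judged:
By the outcome, as a careful person would: the job done as asked, in the order asked, and still so for the second after the job is handed in, with the robot touching nothing.
It also fails if it takes over 48 s, if anything falls off the work surface, if the arm or the gripper's body presses on something with over 40 N, if the wrist force passes 120 N, or if a joint passes its speed limit or range.

## Working session

There is one attempt and no reset: what is moved stays moved. The work goes in short steps, Python scripts to look and compute and a tool call to move; the robot and the scene stay as the last step left them, time stands still between calls to the robot, and variables do not carry over. Pictures are saved under pics/ and viewed, at most 10 in all, crops included, and the job is handed in when it is done.

Besides the shell and the picture viewer there is one more tool, called by a JSON object that holds its "name" and its "arguments". drive_tool: Moves the arm, as the interface text tells. Shift numbers are shares of 0.03 m and turn numbers shares of 5 degrees, none past 1 either way. Its arguments: {"type":"object","properties":{"rows":{"type":"array","items":{"type":"array","items":{"type":"number"}}}},"required":["rows"]}

```bash
ls; mkdir -p pics
python3 - <<'E'
from cell import robot
import cv2, numpy as np
s=robot.sense(); print(s['time'],s['position'],s['orientation'],s['grip_width'])
for n in ("side","top"):
    f=robot.grab_frame(n); cv2.imwrite(f"pics/{n}0.png",f[:,:,::-1]); c=robot.camera_params(n); print(n,np.round(c['intrinsics'],1).tolist(),np.round(c['extrinsics'],3).tolist(),[k for k in c])
E
```

```text
pics
0.0 [ 0.13054254 -0.53368047  0.18772845] [-3.13943165e+00 -2.17256729e-04  2.39787331e-01] 0.09373672881473515
side [[375.8, 0.0, 254.6], [0.0, 375.8, 192.1], [0.0, 0.0, 1.0]] [[-0.028, 0.812, -0.583, -0.254], [-1.0, -0.024, 0.015, 0.029], [-0.001, 0.583, 0.812, 1.317], [0.0, 0.0, 0.0, 1.0]] ['intrinsics', 'extrinsics']
top [[478.2, 0.0, 247.9], [0.0, 478.2, 195.2], [0.0, 0.0, 1.0]] [[0.015, 0.997, -0.071, 0.454], [-1.0, 0.015, -0.002, 0.021], [-0.001, 0.071, 0.997, 2.092], [0.0, 0.0, 0.0, 1.0]] ['intrinsics', 'extrinsics']
```

View pics/side0.png

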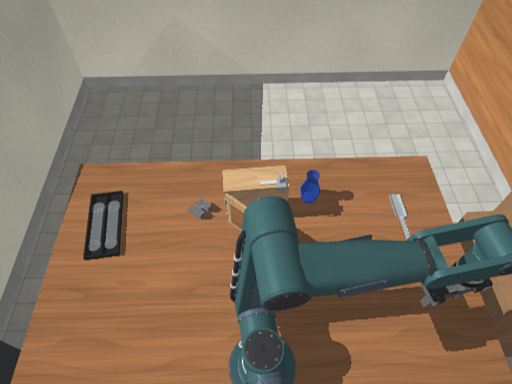

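View pics/top0.png

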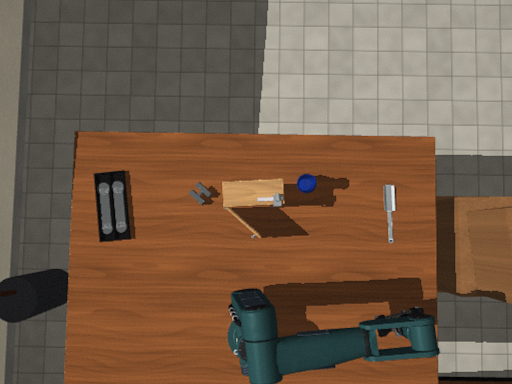

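The top view shows the cabinet roof at about (222–284, 180–208). The open door runs from (227,207) to (259,237), the catch is near (277,200) and the vase is at (307,183). I'll zoom in.

```bash
cat > h.py <<'E'
import numpy as np
from cell import robot
def ray(n,u,v,z):
    c=robot.camera_params(n);K=c['intrinsics'];E=c['extrinsics']
    d=E[:3,:3]@np.array([(u-K[0,2])/K[0,0],-(v-K[1,2])/K[1,1],-1]);o=E[:3,3]
    return o+d*(z-o[2])/d[2]
E
python3 - <<'E'
import cv2
f=cv2.imread('pics/top0.png')[165:250,185:325]
cv2.imwrite('pics/topc.png',cv2.resize(f,None,fx=5.7,fy=5.7,interpolation=cv2.INTER_CUBIC))
E
```

```text
(no output)
```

View pics/topc.png

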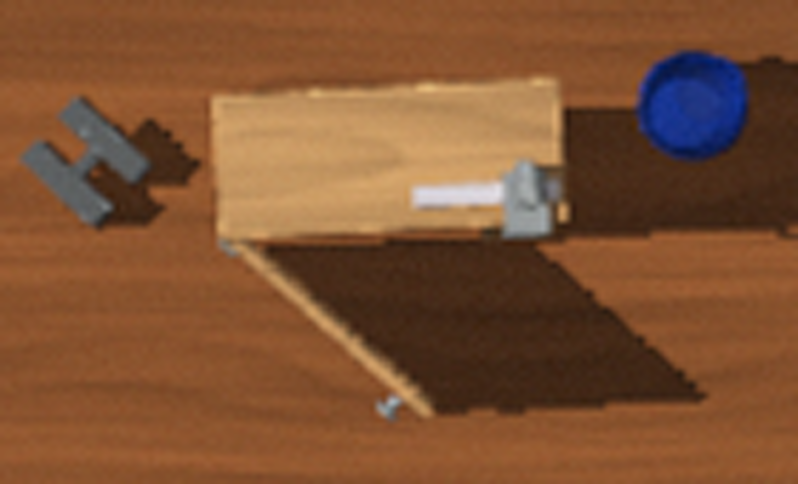

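The crop shows these points:
- **Roof corners:** (212,97), (558,80), (219,241) and (568,222).
- **Door top:** (232,245) to (425,412).
- **Catch:** about (503–552, 160–238).
- **Vase:** (692,105).

Run:
```python
from h import *
def p(n,u,v,z): 
    r=ray('top',185+u/5.7-.4,165+v/5.7-.4,z); print(n,r.round(4)); return r
bl=p('BL',212,97,.22);br=p('BR',558,80,.22);fl=p('FL',219,241,.22);fr=p('FR',568,222,.22)
print(np.linalg.norm(bl-br),np.linalg.norm(fl-fr),np.linalg.norm(bl-fl))
a=br-bl;b=fr-fl;print('yaw',[np.degrees(np.arctan2(v[0],-v[1])) for v in(a,b)])
h=p('hinge',230,245,.202);e=p('edge',418,414,.202);d=e-h;print(np.linalg.norm(d),np.degrees(np.arctan2(-d[0],-d[1])))
p('tab',527,180,.252);p('catchL',503,220,.228);p('catchR',552,220,.228);p('vase',692,105,.16);p('knob',385,408,.087)
```

```text
BL [0.6388 0.1273 0.22  ]
BR [ 0.6543 -0.1112  0.22  ]
FL [0.5395 0.1206 0.22  ]
FR [ 0.5562 -0.1191  0.22  ]
0.23906773353446503 0.24030783629566024 0.09956978046636335
yaw [np.float64(3.7089819198016993), np.float64(4.004138949506515)]
hinge [0.5376 0.1139 0.202 ]
edge [ 0.4228 -0.0182  0.202 ]
0.1749941233936113 40.99910276182839
tab [ 0.5825 -0.0887  0.252 ]
catchL [ 0.5565 -0.074   0.228 ]
catchR [ 0.557  -0.1076  0.228 ]
vase [ 0.6443 -0.211   0.16  ]
knob [0.425  0.0037 0.087 ]
```

{"name": "drive_tool", "arguments": {"rows": [[0,0,0,1,0],[0,0,0,0.96,0],[0.48,-0.97,0,0,0],[0.48,-0.97,0,0,0],[0.48,-0.97,0,0,0]]}}

```text
time: 0.6
position: [0.1678, -0.4429, 0.188]
orientation: [-3.14, 0.0, 0.068]
contact_force: [0.3, -0.0, 1.2]
grip_width: 0.0574
gripper_force: 0.0
```

{"name": "drive_tool", "arguments": {"rows": [[0.48,-0.97,0,0,0],[0.48,-0.97,0,0,0],[0.48,-0.97,0,0,0],[0.48,-0.97,0,0,0],[0.48,-0.97,0,0,0]]}}

```text
time: 1.1
position: [0.2297, -0.2926, 0.1884]
orientation: [-3.141, 0.0, 0.068]
contact_force: [0.2, 0.3, 0.1]
grip_width: 0.0173
gripper_force: 0.0
```

{"name": "drive_tool", "arguments": {"rows": [[0.48,-0.97,0,0,0],[0.48,-0.97,0,0,0],[0.48,-0.97,0,0,0],[0.48,-0.97,0,0,0],[0.48,-0.97,0,0,0]]}}

```text
time: 1.6
position: [0.2914, -0.1426, 0.1885]
orientation: [-3.141, 0.0, 0.068]
contact_force: [1.0, -0.3, 0.8]
grip_width: 0.0006
gripper_force: 0.0
```

```bash
cat >> h.py <<'E'
C=np.array([.597,.0044]);t=np.radians(3.86)
def own(p):
    d=np.array(p)[:2]-C;return np.array([np.cos(t)*d[0]+np.sin(t)*d[1],-np.sin(t)*d[0]+np.cos(t)*d[1],p[2]])
def st():
    s=robot.sense();print(s['time'],own(s['position']).round(4),np.degrees(s['orientation']).round(1),s['contact_force'].round(1) if hasattr(s['contact_force'],'round') else s['contact_force'],s['grip_width'])
E
python3 -c "from h import *;st()"
```

```text
1.6 [-0.3148 -0.1261  0.1885] [-180.     0.     3.9] [ 1.  -0.3  0.8] 0.0005812876153900671
```

{"name": "drive_tool", "arguments": {"rows": [[0.4,-0.97,0,0,0],[0.4,-0.97,0.1,0,0],[0.4,-0.97,0.1,0,0],[0.5,-0.97,0.1,0,0],[0.6,-0.97,0.1,0,0]]}}

```text
time: 2.1
position: [0.3501, 0.0072, 0.1765]
orientation: [3.141, -0.0, 0.069]
contact_force: [-0.0, -0.3, 1.1]
grip_width: 0.0006
gripper_force: 0.0
```

Run:
```python
from h import *
import cv2
st()
f=robot.grab_frame('top');cv2.imwrite('pics/top1.png',cv2.resize(f[165:250,185:325,::-1],None,fx=5.7,fy=5.7,interpolation=cv2.INTER_CUBIC))
f=robot.grab_frame('wrist');cv2.imwrite('pics/w1.png',f[:,:,::-1])
```

```text
2.1 [-0.2461  0.0194  0.1765] [180.   -0.    3.9] [-0.  -0.3  1.1] 0.0006137614295630017
```

View pics/w1.png

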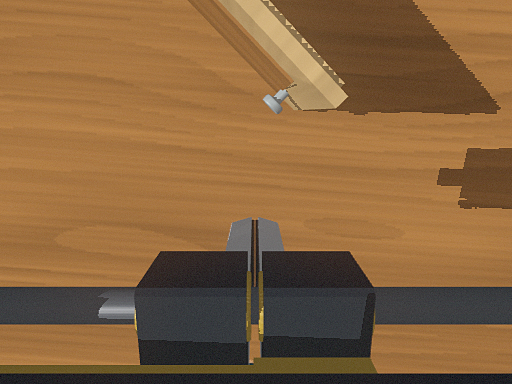

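The wrist view shows the closed fingers at column 255. The door's outer top corner is ahead and to the right at about (297,108), with its knob at (275,102), so a straight +x push meets the outer face.

{"name": "drive_tool", "arguments": {"rows": [[0.5,0,0,0,0],[0.5,0,0,0,0],[0.4,0,0,0,0],[0.4,0,0,0,0],[0.3,0,0,0,0]]}}

```text
time: 2.7
position: [0.4137, 0.0098, 0.1767]
orientation: [3.142, 0.001, 0.068]
contact_force: [0.1, 0.1, 0.1]
grip_width: 0.0008
gripper_force: 0.0
```

{"name": "drive_tool", "arguments": {"rows": [[0.2,0,0,0,0],[0.2,0,0,0,0],[0.2,0,0,0,0],[0.2,0,0,0,0],[0.2,0,0,0,0]]}}

```text
time: 3.2
position: [0.4431, 0.0123, 0.1769]
orientation: [3.141, 0.001, 0.069]
contact_force: [-1.1, -0.6, 0.3]
grip_width: 0.0003
gripper_force: 0.5
```

{"name": "drive_tool", "arguments": {"rows": [[0.2,0,0,0,0],[0.2,0,0,0,0],[0.2,0,0,0,0],[0.2,0,0,0,0],[0.2,0,0,0,0]]}}

```text
time: 3.7
position: [0.4734, 0.0143, 0.1768]
orientation: [3.141, 0.0, 0.069]
contact_force: [-2.8, -0.3, 0.8]
grip_width: 0.0003
gripper_force: 0.6
```

Run:
```python
from h import *
import cv2
st()
f=robot.grab_frame('wrist');cv2.imwrite('pics/w2.png',f[:,:,::-1])
```

```text
3.7 [-0.1227  0.0182  0.1768] [180.    0.    3.9] [-2.8 -0.3  0.8] 0.0003464933673432283
```

View pics/w2.png

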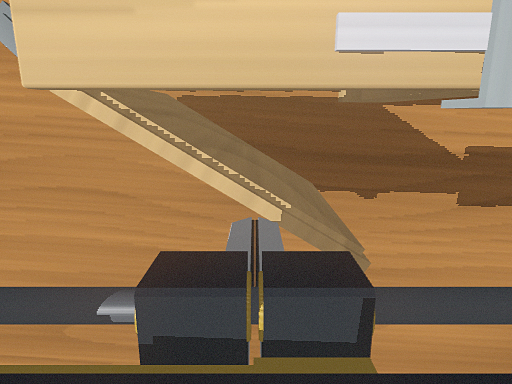

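The fingertips are on the outer face at about (255,220) and the door is closing, so I'll keep pushing and slow down near the end.

{"name": "drive_tool", "arguments": {"rows": [[0.2,0,0,0,0],[0.2,0,0,0,0],[0.2,0,0,0,0],[0.2,0,0,0,0],[0.2,0,0,0,0]]}}

```text
time: 4.25
position: [0.5033, 0.0163, 0.1768]
orientation: [3.141, 0.0, 0.069]
contact_force: [-1.5, 0.0, 1.0]
grip_width: 0.0006
gripper_force: 0.7
```

{"name": "drive_tool", "arguments": {"rows": [[0.15,0,0,0,0],[0.15,0,0,0,0],[0.15,0,0,0,0],[0.1,0,0,0,0],[0.1,0,0,0,0]]}}

```text
time: 4.75
position: [0.5226, 0.0177, 0.1768]
orientation: [3.141, 0.0, 0.069]
contact_force: [-1.9, -1.0, -0.1]
grip_width: 0.0003
gripper_force: 0.5
```

{"name": "drive_tool", "arguments": {"rows": [[0.08,0,0,0,0],[0.08,0,0,0,0],[0.08,0,0,0,0],[0.08,0,0,0,0],[0.08,0,0,0,0]]}}

```text
time: 5.25
position: [0.5345, 0.0185, 0.1769]
orientation: [3.141, -0.0, 0.069]
contact_force: [-1.3, -1.1, 0.1]
grip_width: 0.0006
gripper_force: 0.5
```

```bash
python3 -c "from h import *;st()"
```

```text
5.25 [-0.0614  0.0183  0.1769] [180.   -0.    3.9] [-1.3 -1.1  0.1] 0.000630147938878804
```

{"name": "drive_tool", "arguments": {"rows": [[0.04,0,0,0,0],[0.04,0,0,0,0],[0.04,0,0,0,0]]}}

```text
time: 5.55
position: [0.538, 0.0188, 0.1769]
orientation: [3.141, -0.0, 0.069]
contact_force: [-0.6, -1.1, -0.3]
grip_width: 0.0007
gripper_force: 0.4
```

{"name": "drive_tool", "arguments": {"rows": [[0.03,0,0,0,0],[0.03,0,0,0,0]]}}

```text
time: 5.75
position: [0.5398, 0.0189, 0.1769]
orientation: [3.142, -0.0, 0.069]
contact_force: [-0.6, -0.3, 0.1]
grip_width: 0.0006
gripper_force: 0.4
```

{"name": "drive_tool", "arguments": {"rows": [[0.03,0,0,0,0],[0.03,0,0,0,0]]}}

```text
time: 5.95
position: [0.5398, 0.0189, 0.1769]
orientation: [3.141, 0.004, 0.069]
contact_force: [-6.8, -1.4, 2.7]
grip_width: 0.0002
gripper_force: 3.8
```

{"name": "drive_tool", "arguments": {"rows": [[0.03,0,0,0,0],[0.03,0,0,0,0]]}}

```text
time: 6.15
position: [0.5397, 0.0189, 0.1769]
orientation: [3.141, 0.008, 0.069]
contact_force: [-12.2, -1.4, 5.6]
grip_width: 0.0006
gripper_force: 6.3
```

Force rises to 12 N with no further travel, so the door is shut. I'll retreat, rise and go round to the tab's -y side.

{"name": "drive_tool", "arguments": {"rows": [[-0.3,0,0,0,0],[-0.7,0,0,0,0],[-1,0,0,0,0],[0,0,-1,0,0],[0,0,-1,0,0]]}}

```text
time: 6.65
position: [0.4815, 0.0155, 0.2353]
orientation: [-3.14, 0.003, 0.069]
contact_force: [0.3, -0.5, 0.4]
grip_width: 0.0005
gripper_force: 0.0
```

{"name": "drive_tool", "arguments": {"rows": [[0,0,-1,0,0],[0,0,-1,0,0],[0,0.9,0,0,0],[0,0.9,0,0,0],[0,0.9,0,0,0]]}}

```text
time: 7.15
position: [0.4898, -0.0663, 0.2976]
orientation: [3.141, -0.003, 0.07]
contact_force: [0.7, -0.2, -0.2]
grip_width: 0.0005
gripper_force: 0.0
```

Run:
```python
from h import *
import cv2
st()
f=robot.grab_frame('wrist');cv2.imwrite('pics/w3.png',f[:,:,::-1])
```

```text
7.15 [-0.1118 -0.0633  0.2976] [180.   -0.2   4. ] [ 0.7 -0.2 -0.2] 0.0005373879670520933
```

View pics/w3.png

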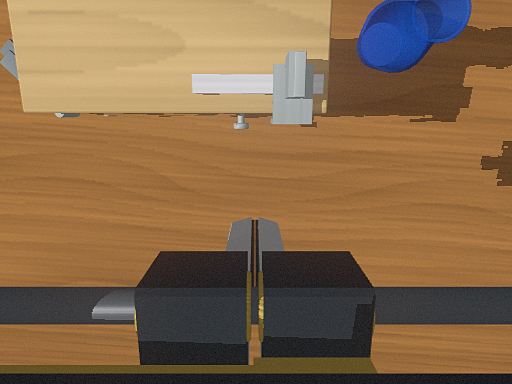

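The door looks flush, with the knob in front at (241,122). The catch tab is at cols 287–306, rows 51–97, and the vase is well to the right. I'll measure the tab from here.

Run:
```python
from h import *
from scipy.spatial.transform import Rotation as R
s=robot.sense();c=robot.camera_params('wrist');K=c['intrinsics'];T=c['tool_from_camera'];Rw=R.from_euler('xyz',s['orientation']).as_matrix()
print(np.round(T,3).tolist())
for u,v,z in[(287,51,.252),(306,51,.252),(287,97,.252),(307,97,.252),(273,123,.228),(313,123,.228),(330,113,.22),(22,112,.22)]:
    d=Rw@T[:3,:3]@np.array([(u-K[0,2])/K[0,0],-(v-K[1,2])/K[1,1],-1]);o=np.array(s['position'])+Rw@T[:3,3]
    print(u,v,own(o+d*(z-o[2])/d[2]).round(4))
```

```text
[[-0.001, 0.973, 0.23, 0.067], [1.0, 0.001, 0.0, -0.001], [-0.0, 0.23, -0.973, -0.196], [0.0, 0.0, 0.0, 1.0]]
287 51 [-0.0053 -0.0887  0.252 ]
306 51 [-0.0054 -0.1014  0.252 ]
287 97 [-0.0349 -0.0893  0.252 ]
307 97 [-0.0349 -0.103   0.252 ]
273 123 [-0.0531 -0.0813  0.228 ]
313 123 [-0.0532 -0.112   0.228 ]
330 113 [-0.0458 -0.1264  0.22  ]
22 112 [-0.0443  0.1148  0.22  ]
```

Tab centre is at own x ≈ -0.022, with its -y face at ≈ -0.100.

{"name": "drive_tool", "arguments": {"rows": [[0,0.9,0,0,0],[0,0.9,0,0,0],[0.5,0.9,0,0,0],[1,0,0,0,0],[1,0,0,0,0]]}}

```text
time: 7.7
position: [0.5706, -0.1421, 0.2973]
orientation: [3.141, -0.003, 0.067]
contact_force: [0.0, 0.3, 0.3]
grip_width: 0.0007
gripper_force: 0.0
```

{"name": "drive_tool", "arguments": {"rows": [[0.4,0,0.4,0,0],[0,0,0.7,0,0],[0,0,0.6,0,0],[0,0,0,0,0]]}}

```text
time: 8.1
position: [0.5797, -0.1396, 0.2417]
orientation: [-3.139, 0.006, 0.069]
contact_force: [0.2, -0.2, -0.1]
grip_width: 0.0009
gripper_force: 0.0
```

```bash
python3 -c "from h import *;st()"
```

```text
8.1 [-0.0269 -0.1425  0.2417] [-179.8    0.4    4. ] [ 0.2 -0.2 -0.1] 0.000896243521422351
```

{"name": "drive_tool", "arguments": {"rows": [[0,-0.3,0,0,0],[0,-0.3,0,0,0],[0,-0.2,0,0,0],[0,-0.15,0,0,0],[0,-0.15,0,0,0]]}}

```text
time: 8.6
position: [0.5792, -0.1071, 0.2466]
orientation: [3.141, -0.001, 0.069]
contact_force: [0.2, -0.1, -0.0]
grip_width: 0.0005
gripper_force: 0.0
```

{"name": "drive_tool", "arguments": {"rows": [[0,-0.15,0,0,0],[0,-0.15,0,0,0],[0,-0.15,0,0,0],[0,-0.15,0,0,0],[0,-0.15,0,0,0]]}}

```text
time: 9.1
position: [0.5775, -0.0849, 0.2458]
orientation: [3.141, 0.0, 0.069]
contact_force: [-1.1, 0.1, 0.5]
grip_width: 0.0009
gripper_force: 0.0
```

```bash
python3 -c "from h import *;st()"
```

```text
9.1 [-0.0255 -0.0878  0.2458] [180.    0.    3.9] [-1.1  0.1  0.5] 0.000930545922806746
```

The force doesn't show contact where I expected it, so I'll look.

Run:
```python
from h import *
import cv2
f=robot.grab_frame('wrist')[:,:,::-1]; g=robot.grab_frame('top')[165:250,185:325,::-1]
st()
cv2.imwrite('pics/w4.png',np.vstack([cv2.resize(f[0:300],(512,300)),cv2.resize(g,(494,300))[:, :494] if 0 else cv2.copyMakeBorder(cv2.resize(g,(494,300),interpolation=cv2.INTER_CUBIC),0,0,0,18,cv2.BORDER_CONSTANT)]))
```

```text
9.2 [-0.0254 -0.0875  0.2459] [-180.   -0.    4.] [ 0.2 -0.   0.4] 0.0006383906506937608
```

View pics/w4.png

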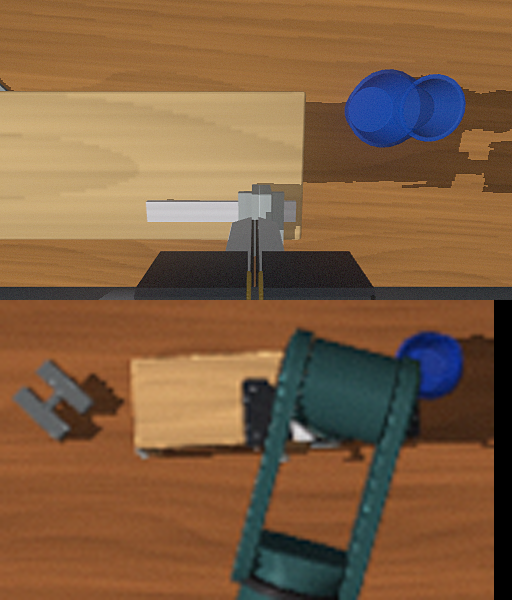

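Run:
```python
from h import *
import cv2
f=robot.grab_frame('wrist')[:,:,::-1]; cv2.imwrite('pics/w5.png',cv2.resize(f[160:270,190:330],None,fx=5,fy=5,interpolation=cv2.INTER_CUBIC))
s=robot.sense();print(s['position'],s['q'],robot.camera_params('wrist')['intrinsics'])
```

```text
[ 0.57754125 -0.08492816  0.24589695] [-2.43014086e-01  1.59740497e-01  1.17839993e+00 -1.66267159e-04
  1.80335150e+00  1.25849820e+00] [[338.62556156   0.         254.36172549]
 [  0.         338.62556156 191.50253406]
 [  0.           0.           1.        ]]
```

View pics/w5.png

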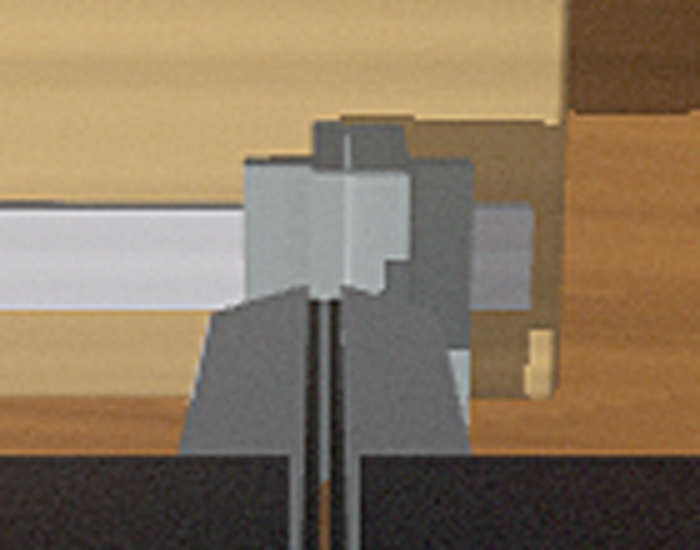

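The fingertips sit above the tab top: closed, they end a little behind the TCP, not ahead of it. They passed over without touching, and the catch hasn't moved. I'll back off, go 16 mm lower and repeat.

{"name": "drive_tool", "arguments": {"rows": [[0,0.5,-0.1,0,0],[0,0.8,0,0,0],[0,0.7,0,0,0],[0,0,0.3,0,0],[0,0,0.33,0,0]]}}

```text
time: 9.75
position: [0.5817, -0.146, 0.2295]
orientation: [-3.142, -0.0, 0.067]
contact_force: [-0.6, 0.2, -0.1]
grip_width: 0.0009
gripper_force: 0.0
```

{"name": "drive_tool", "arguments": {"rows": [[0,-0.2,0,0,0],[0,-0.2,0,0,0],[0,-0.2,0,0,0],[0,-0.15,0,0,0],[0,-0.15,0,0,0]]}}

```text
time: 10.25
position: [0.58, -0.1172, 0.2306]
orientation: [3.141, -0.001, 0.07]
contact_force: [0.9, -0.3, -0.5]
grip_width: 0.0004
gripper_force: 0.0
```

{"name": "drive_tool", "arguments": {"rows": [[0,-0.1,0,0,0],[0,-0.1,0,0,0],[0,-0.1,0,0,0],[0,-0.1,0,0,0]]}}

```text
time: 10.65
position: [0.5789, -0.1061, 0.2299]
orientation: [3.141, 0.0, 0.069]
contact_force: [0.3, -0.6, 0.0]
grip_width: 0.0002
gripper_force: 0.0
```

```bash
python3 -c "from h import *;st()"
```

```text
10.65 [-0.0255 -0.109   0.2299] [180.    0.    3.9] [ 0.3 -0.6  0. ] 0.0002108577998241352
```

{"name": "drive_tool", "arguments": {"rows": [[0,-0.1,0,0,0],[0,-0.1,0,0,0],[0,-0.1,0,0,0]]}}

```text
time: 10.95
position: [0.5784, -0.0979, 0.2301]
orientation: [3.14, -0.0, 0.068]
contact_force: [-0.1, -3.2, -0.4]
grip_width: 0.0002
gripper_force: 1.0
```

In contact and moving at about 3 N, so I'll keep pushing.

{"name": "drive_tool", "arguments": {"rows": [[0,-0.2,0,0,0],[0,-0.2,0,0,0],[0,-0.2,0,0,0],[0,-0.2,0,0,0],[0,-0.2,0,0,0]]}}

```text
time: 11.45
position: [0.5763, -0.0667, 0.23]
orientation: [3.141, -0.0, 0.069]
contact_force: [0.6, -3.1, 1.1]
grip_width: 0.0003
gripper_force: 1.2
```

{"name": "drive_tool", "arguments": {"rows": [[0,-0.1,0,0,0],[0,-0.1,0,0,0],[0,-0.1,0,0,0]]}}

```text
time: 11.75
position: [0.5757, -0.058, 0.23]
orientation: [3.141, -0.0, 0.069]
contact_force: [-0.7, -3.2, 0.8]
grip_width: 0.0005
gripper_force: 1.2
```

Run:
```python
from h import *
import cv2
f=robot.grab_frame('wrist')[:,:,::-1]; cv2.imwrite('pics/w6.png',f);st()
```

```text
11.8 [-0.0255 -0.0604  0.23  ] [-180.   -0.    4.] [ 0.  -2.   0.4] 0.0005538629180877984
```

View pics/w6.png

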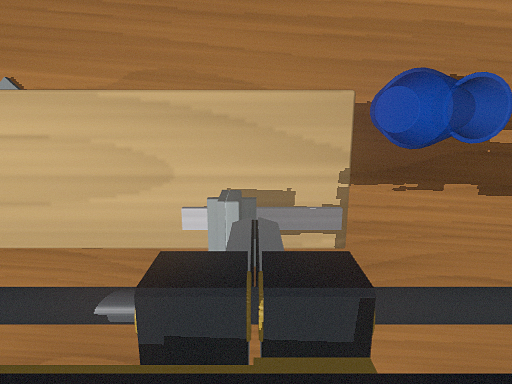

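The catch at cols 207–256 now sits left of the finger at col 255 and has been pushed clear of its parked spot. I'll push on to the stop.

{"name": "drive_tool", "arguments": {"rows": [[0,-0.08,0,0,0],[0,-0.08,0,0,0],[0,-0.05,0,0,0],[0,-0.05,0,0,0]]}}

```text
time: 12.2
position: [0.5755, -0.0555, 0.2306]
orientation: [3.132, -0.001, 0.064]
contact_force: [1.1, -14.7, 0.8]
grip_width: 0.0007
gripper_force: 5.7
```

{"name": "drive_tool", "arguments": {"rows": [[0,-0.04,0,0,0],[0,-0.04,0,0,0],[0,-0.04,0,0,0]]}}

```text
time: 12.5
position: [0.5755, -0.0547, 0.2312]
orientation: [3.127, -0.002, 0.061]
contact_force: [-0.2, -19.2, 2.8]
grip_width: 0.0006
gripper_force: 7.6
```

Force rises to 19 N with the tab stopped, so this is the end stop. I'll back off, rise and retreat.

{"name": "drive_tool", "arguments": {"rows": [[0,0.2,0,0,0],[0,0.4,0,0,0],[0,0.8,0,0,0],[0,0.3,-1,0,0],[0,0,-1,0,0]]}}

```text
time: 13.0
position: [0.5776, -0.0982, 0.2882]
orientation: [-3.138, 0.005, 0.068]
contact_force: [0.4, 0.2, 0.1]
grip_width: 0.0003
gripper_force: 0.0
```

{"name": "drive_tool", "arguments": {"rows": [[-1,0,-0.5,0,0],[-1,0,0,0,0],[-1,0,0,0,0],[-1,-0.3,0,0,0],[0,0,0,0,0]]}}

```text
time: 13.5
position: [0.4556, -0.0957, 0.3058]
orientation: [-3.14, -0.001, 0.069]
contact_force: [-0.4, 0.6, 0.2]
grip_width: 0.0005
gripper_force: 0.0
```

Run:
```python
from h import *
import cv2
f=robot.grab_frame('wrist')[:,:,::-1]; cv2.imwrite('pics/w7.png',cv2.resize(f[:240],None,fx=1.5,fy=1.5));st()
```

```text
13.55 [-0.1463 -0.091   0.3055] [-1.799e+02 -1.000e-01  4.000e+00] [ 0.  -0.2 -0.4] 0.0002147580995040722
```

View pics/w7.png

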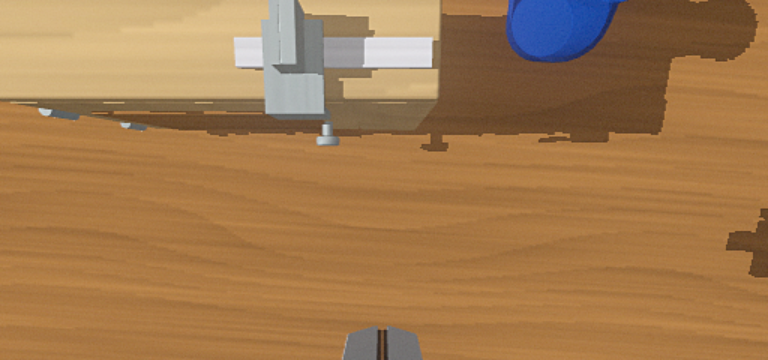

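The picture shows three things:
- The door is flush.
- The catch at (264–325, 0–118) has its tongue in front of the door's top corner, just left of the knob at (327,140).
- The vase is untouched.

The travel and the 19 N stop agree with the catch's end stop, and the tool is clear, so I'm handing in.

```bash
python3 -c "
from h import *
print(robot.close_job())"
```

```text
the job is handed in; nothing more can be done
None
```

I pushed the door shut from outside, then slid the catch to its stop so its tongue stands in front of the door, and handed the job in at about 13.6 s with the tool clear; the outcome verdict was not shown.

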